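# Click the weekday wheel of the desk calendar on to the red day

## Task

Flick the weekday wheel of the desk calendar round anticlockwise (seen from above), click by click, by pushing its tabs with a fingertip: take the finger off and let the wheel rest one click short of the red day, then flick it one last click so that the red tab sits clicked in at the brass pointer, and never let it run past. Touch it only with the fingers, leave the calendar standing where it is, and do not move or lift the mug, the stapler or the green jar.

Things in the scene. Friction and masses are not known exactly. Their poses are not given: they have to be found in the camera images.
- calendar: Loose, heavy (2 to 2.5 kg) desk calendar; origin: centre of its underside, on the wheel's axis; z up; its own -x is the pointer's direction. Round dark foot 132 mm across, 10 mm high; pedestal 80 mm across up to 40 mm; above it the wheel; in the middle a fixed brass hub 22 mm across, top 60 mm above the desk, carrying the pointer.
- day_wheel (a joint): Wheel angle, rad, growing anticlockwise from above. At angle q the red tab lies q anticlockwise of the pointer; 0 = red tab clicked in at the pointer. 7 clicks a turn, 0.898 rad each, one per tab; at rest some tab is at the pointer. Push a tab with 2 to 3 N past half a click and the wheel snaps on to the next click. Starts at -1.80, -2.69 or -3.59 and must grow to 0.
- wheel_centre (a point): On the wheel's upright axis, half-way up the tabs, 47 mm above the desk. The wheel: white disc 88 mm across, 42 to 52 mm above the desk, with 7 evenly spaced radial tabs (one red, six grey) out to 72 mm from the axis, each 10 mm wide, 41 to 53 mm above the desk. Gaps between tabs are open; below them is only the 10 mm high foot.
- red_tab (a point): Middle of the protruding part of the red tab, half-way up it, 62 mm from the wheel's axis.
- pointer_tip (a point): Outer tip of the fixed brass pointer, 38 mm from the axis, 57 mm above the desk.
- mug: Bystander: blue mug 80 mm across, 90 mm high, origin at the centre of its underside.
- stapler: Bystander: red and black stapler 130 x 36 x 46 mm, long side along its own x axis, origin at the centre of its underside.
- candle_jar: Bystander: green glass jar 66 mm across, 70 mm high, origin at the centre of its underside.
Mind the look-alikes: they are no part of the job. There is more than one size of the calendar; the job needs the larger.

How it is judged:
By the outcome, as a careful person would: the job done as asked, in the order asked, and still so for the second after the job is handed in, with the robot touching nothing.
It also fails if it takes over 58 s, if anything falls off the work surface, if the arm or the gripper's body presses on something with over 40 N, if the wrist force passes 120 N, or if a joint passes its speed limit or range.

## Robot

A 6-joint arm with a two-finger parallel gripper is mounted at the origin on the work surface. World frame = base frame: x ahead of the robot, y to its left, z up, the work surface at z = 0. Lengths are in m, angles in degrees, forces in N, time in s.
With the tool pointing down it reaches from about 0.4 to 0.825 m from the base axis. Payload 7 kg.
Tool frame: the origin (TCP) lies between the finger pads; the fingertips stand ctrl.nose_length ahead of it and the grasp point (between the pads) lies 8 mm behind it (ctrl.nose_length is the distance from the TCP to the fingertips, in m); y points along the fingers, z is the direction in which the jaws open and shut, and the axes are right-handed (so a half turn about y gives the same grasp; the last joint's range is limited). The gripper opens to 88 mm and grips with 3 to 60 N. Pads are 19 mm wide; open, the fingers measure 130 mm over their backs; the gripper's body (78 mm by 193 mm) begins 47 mm behind the grasp point.
Start: joints at [84.402, 20.546, 0.682, 0, -70.136, -16.507], TCP at [0.254, 0.625, 0.238] pointing down, gripper open.
Joint ranges: [-176.03, 176.03], [-82.01, 121.73], [-58.28, 71.71], [-173.87, 95.51], [-174.79, -0.11], [-173.66, 173.66]. Speed limits (degrees/s): [136.94, 136.94, 172.46, 180, 180, 180].

## Interface

Orientations are given as [roll, pitch, yaw] about the fixed x, y, z axes, in that order (R = Rz(yaw) Ry(pitch) Rx(roll)).
In Python, from plant import ctrl gives the robot as it stands. The module is installed in compiled form; this text tells all that it offers.
- The arm moves only by the tool drive_tool, never from a script. Its argument "moves" is a list that holds one entry, the list of rows, each a list of 6 numbers: the shift along the tool's x, y, z in mm, then the turn, a rotation vector about the tool's x, y, z in rad. A call has 1 to 20 rows; each row is the pose to reach, as a shift and turn from the pose commanded when the call began, along the tool's axes at that moment; what a row does not reach only later rows make up. A row lasts 1/12 s, in which the tool goes at most 41.7 mm and 7.16 degrees, less where a joint would pass 70% of its speed; a pose out of reach is approached as far as the arm can. A call with a gripper value outside its range is refused whole. "claw" is the opening, from 0 (shut) to 1 (fully open), set as the call begins (left out, the last holds). The fingers move at their own pace and stop on an object; the grip force is fixed at half the most. Time passes only in rows, so rows that repeat a pose let the fingers close. It gives the time, the measured TCP pose, the force and the opening at its end, in the units of the state.
- ctrl.get_obs(): the state, without advancing time (a new reading comes with each control period).
- ctrl.snapshot(name): name is "scene" or "top"; returns (picture, depth): 400x640x3 uint8, blue, green, red; 400x640 float32, m along the optical axis (not along the pixel's ray), 0 where there is no reading.
- ctrl.camera_model(name): a dict with "vertical_fov" (degrees; the focal length in pixels is half the picture's height over the tangent of half this angle, whatever the lens; pixels are square), "cx", "cy" (the principal point, pixels), "extrinsics" (4x4, takes a point from camera to world coordinates). Camera axes: x right, y down, z forward; pixel columns grow to the right and rows downward; lengths in m; the calibration is good to about 2 mm. A picture is of the moment at which its call begins. camera_model takes no time and is no camera call.
- ctrl.close_job(): hands the job in, once; it reports no verdict.
The state is a dict: "clock": time; "joint_pos": joint angles; "qvel": joint speeds; "tau": joint torques, N m; "tool_pos": TCP position; "orientation": TCP orientation; "force": force on the tool from outside, world axes, zero at the start; "moment": the same for the moment, N m; "opening": finger opening in m.
Only numpy, scipy, OpenCV 4.12 (cv2) and the standard library are available. Lean on these libraries where they do the work, as an engineer would, in place of code of your own. Each camera call takes 0.05 s, during which the arm holds its last target. There are 200 camera calls.

## Working session

There is one attempt and no reset: what is moved stays moved. The work goes in short steps, Python scripts to look and compute and a tool call to move; the robot and the scene stay as the last step left them, time stands still between calls to the robot, and variables do not carry over. Pictures are saved under pics/ and viewed, about 8 in all and at most 12, crops included, and the job is handed in when it is done.

Besides the shell and the picture viewer there is one more tool, called after "Request:" as name(argument=value, ...) on one line, values as JSON. drive_tool: Moves the arm, as the interface text tells. Its arguments: {"type":"object","properties":{"moves":{"type":"array","items":{"type":"array","items":{"type":"array","items":{"type":"number"}}}},"claw":{"type":"number"}},"required":["moves"]}

```bash
mkdir -p pics; python3 - <<'E'
from plant import ctrl
import cv2,numpy as np
for n in("scene","top"):
    p,d=ctrl.snapshot(n); cv2.imwrite(f"pics/{n}0.png",p); np.save(f"{n}0.npy",d)
    m=ctrl.camera_model(n); print(n,m)
print(ctrl.get_obs(),ctrl.nose_length)
E
```

```text
scene {'vertical_fov': 53.8967028974773, 'cx': 319.8576628008511, 'cy': 201.74886756225303, 'extrinsics': array([[-0.55698147,  0.56066736, -0.61271833,  1.1007565 ],
       [ 0.83050682,  0.38086775, -0.40644579,  0.3893737 ],
       [ 0.00548376, -0.73524953, -0.67777434,  0.67543237],
       [ 0.        ,  0.        ,  0.        ,  1.        ]])}
top {'vertical_fov': 50.18383234300439, 'cx': 317.852216513221, 'cy': 193.80101866158114, 'extrinsics': array([[ 0.02431977, -0.98415059,  0.17565923,  0.4137862 ],
       [-0.99969277, -0.02309967,  0.00898757,  0.04677484],
       [-0.00478746, -0.17582383, -0.98441001,  0.97095922],
       [ 0.        ,  0.        ,  0.        ,  1.        ]])}
{'clock': 0.1, 'joint_pos': array([ 8.44034150e+01,  2.05887886e+01,  6.40806451e-01, -1.87186088e-02,
       -7.01346631e+01, -1.65093591e+01]), 'qvel': array([ 0.06216561, -0.07629836,  0.19988926,  0.11220462, -0.03001816,
        0.00175779]), 'tau': array([-7.59246705e-04, -5.84166920e+01,  2.93751025e+01,  7.01555058e+00,
        1.01212136e-02, -5.85136172e-05]), 'tool_pos': array([0.25385097, 0.62501507, 0.23671036]), 'orientation': array([-8.99157608e+01,  6.61559848e-03,  1.57887687e+02]), 'force': array([-0.37684784, -0.06111928, -0.63084612]), 'moment': array([ 0.00086625,  0.01930363, -0.0096999 ]), 'opening': 0.08762021125119511} 0.011
```

View pics/top0.png

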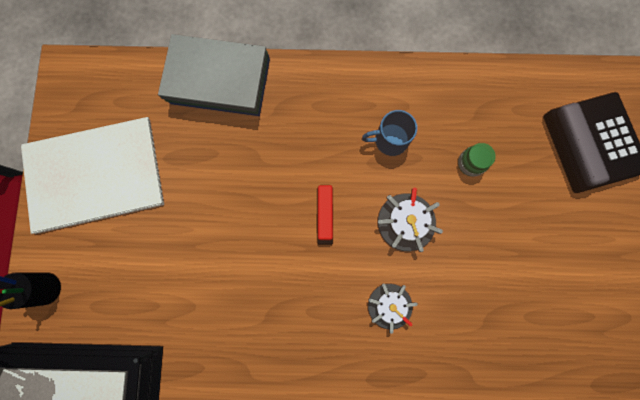

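View pics/scene0.png

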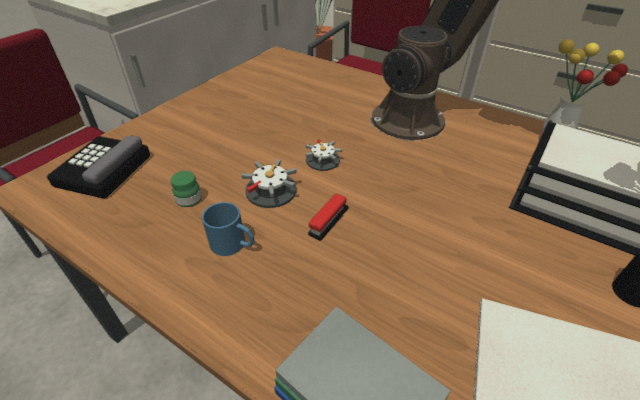

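The top view shows the larger calendar at about (409,220), with its red tab up at (414,196) and the brass pointer down towards (417,235). The smaller look-alike is at (391,308). Around the larger one are the mug (397,132), the jar (480,158) and the stapler (325,214). The scene view agrees, with the larger calendar at (270,182).

```bash
cat > h.py <<'E'
import cv2,numpy as np
from plant import ctrl
def ray(n,u,v,z):
    m=ctrl.camera_model(n); f=200/np.tan(np.radians(m["vertical_fov"]/2)); E=m["extrinsics"]
    r=E[:3,:3]@[(u-m["cx"])/f,(v-m["cy"])/f,1]; o=E[:3,3]
    return (o+r*(z-o[2])/r[2])[:2]
def cen(mask):
    k,_,s,c=cv2.connectedComponentsWithStats(mask.astype(np.uint8))
    if k<2: return None
    i=1+np.argmax(s[1:,4]); return c[i],s[i]
def wheel(p,n,box):
    x0,y0,x1,y1=box
    h=cv2.cvtColor(p,cv2.COLOR_BGR2HSV).astype(int); H,S,V=h[...,0],h[...,1],h[...,2]
    sub=np.zeros(H.shape,bool); sub[y0:y1,x0:x1]=1
    out={}
    w=cv2.morphologyEx(((S<40)&(V>170)&sub).astype(np.uint8),cv2.MORPH_CLOSE,np.ones((7,7)))
    out["white"]=(cen(w),.052)
    out["red"]=(cen((((H<6)|(H>174))&(S>170)&(V>120))&sub),.053)
    out["brass"]=(cen(((H>14)&(H<30)&(S>120)&(V>120))&sub),.058)
    res={}
    for k,(c,z) in out.items():
        if c is None: print(k,None); continue
        res[k]=ray(n,*c[0],z); print(k,c[0].round(1),c[1],res[k].round(4))
    return res
E
python3 - <<'E'
from h import *
for n,b in(("top",(374,185,446,256)),("scene",(240,155,300,210))):
    p=cv2.imread(f"pics/{n}0.png"); r=wheel(p,n,b)
    x0,y0,x1,y1=b
    cv2.imwrite(f"pics/{n}c.png",cv2.resize(p[y0:y1,x0:x1],None,fx=8,fy=8,interpolation=cv2.INTER_CUBIC))
    # foot
for nm,u,v,z in(("mugtop",397,126,.09),("jartop",480,155,.07),("staple_a",325,187,.046),("staple_b",325,242,.046),("foot l",377,222,.01),("foot r",437,222,.01),("small",393,307,.04)):
    print(nm,ray("top",u,v,z).round(3))
E
```

```text
white [410.5 219.4] [ 391  200   40   40 1139] [ 0.5262 -0.1463]
red [413.4 195.3] [411 188   6  18  66] [ 0.579  -0.1531]
brass [412.3 222.7] [407 215  11  21 103] [ 0.5186 -0.1487]
white [269.  175.4] [252 165  35  22 560] [ 0.5279 -0.1448]
red [252.6 185.9] [248 182  11   8  32] [ 0.5828 -0.1514]
brass [270.1 171.3] [266 164   9  13  47] [ 0.519  -0.1481]
mugtop [ 0.723 -0.112]
jartop [ 0.668 -0.295]
staple_a [0.594 0.04 ]
staple_b [0.474 0.037]
foot l [ 0.524 -0.08 ]
foot r [ 0.527 -0.215]
small [ 0.341 -0.109]
```

View pics/topc.png

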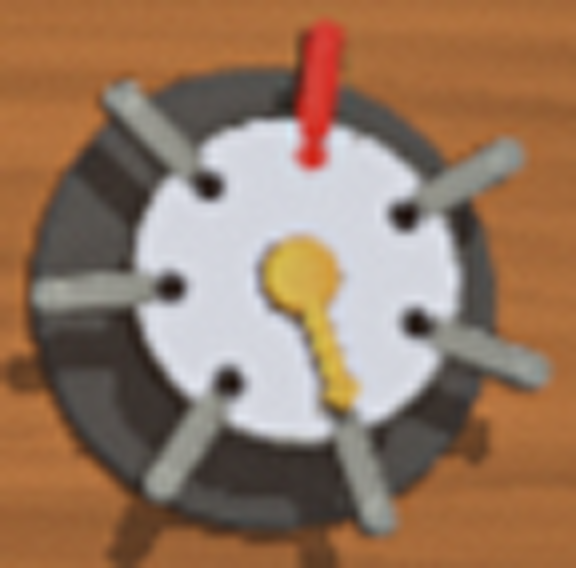

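There are four clicks to make (q = -3.59). I'll use closed fingers with the jaw axis radial, pushing the tab at the pointer from mid-gap to mid-gap on the robot's side of the wheel.

```bash
cat >> h.py <<'E'
from scipy.spatial.transform import Rotation as Ro
C=np.array([.527,-.1455]); PH=199.
def row(p,yaw,o=None):
    o=o or ctrl.get_obs(); R0=Ro.from_euler("xyz",o["orientation"],degrees=True)
    R1=Ro.from_euler("xyz",[-90,0,yaw],degrees=True)
    return np.r_[R0.inv().apply(np.array(p)-o["tool_pos"])*1000,(R0.inv()*R1).as_rotvec()].round(3)
def polar(phi,r,z):
    a=np.radians(phi); return [C[0]+r*np.cos(a),C[1]+r*np.sin(a),z],phi-90
E
python3 - <<'E'
from h import *
print(row([.52,.25,.2],120)); print(row(*polar(PH-25.7,.07,.15)), polar(PH-25.7,.07,.15))
E
```

```text
[-3.87733e+02  3.71190e+01  2.47193e+02 -1.00000e-03  6.61000e-01
 -1.00000e-03]
[-4.75605e+02  8.76910e+01  6.29497e+02 -1.00000e-03  1.30200e+00
 -1.00000e-03] ([np.float64(0.457478054532306), np.float64(-0.13733304840304666), 0.15], 83.30000000000001)
```

Request:
drive_tool(moves=[[[-388,37,247,0,0.66,0],[-388,37,247,0,0.66,0],[-388,37,247,0,0.66,0],[-388,37,247,0,0.66,0],[-388,37,247,0,0.66,0],[-388,37,247,0,0.66,0],[-388,37,247,0,0.66,0],[-388,37,247,0,0.66,0],[-388,37,247,0,0.66,0],[-388,37,247,0,0.66,0],[-388,37,247,0,0.66,0],[-476,87,629,0,1.302,0],[-476,87,629,0,1.302,0],[-476,87,629,0,1.302,0],[-476,87,629,0,1.302,0],[-476,87,629,0,1.302,0],[-476,87,629,0,1.302,0],[-476,87,629,0,1.302,0],[-476,87,629,0,1.302,0],[-476,87,629,0,1.302,0]]], claw=0)

```text
clock: 1.77
tool_pos: [0.4608, -0.1163, 0.1533]
orientation: [-90.0, -0.0, 83.3]
force: [0.7, 0.0, 0.4]
opening: 0.0003
```

```bash
python3 - <<'E'
from h import *
o=ctrl.get_obs(); print(o["joint_pos"].round(1))
print(row(*polar(PH-25.7,.07,.15)),row(*polar(PH-25.7,.07,.038)))
p,d=ctrl.snapshot("scene"); cv2.imwrite("pics/s1.png",cv2.resize(p[60:240,190:390],None,fx=3,fy=3,interpolation=cv2.INTER_CUBIC))
E
```

```text
[  9.6   6.  -30.7  -0.  -53.3 -16.3]
[-21.27    3.254   0.862   0.      0.      0.   ] [-21.288 115.254   0.89    0.      0.      0.   ]
```

View pics/s1.png

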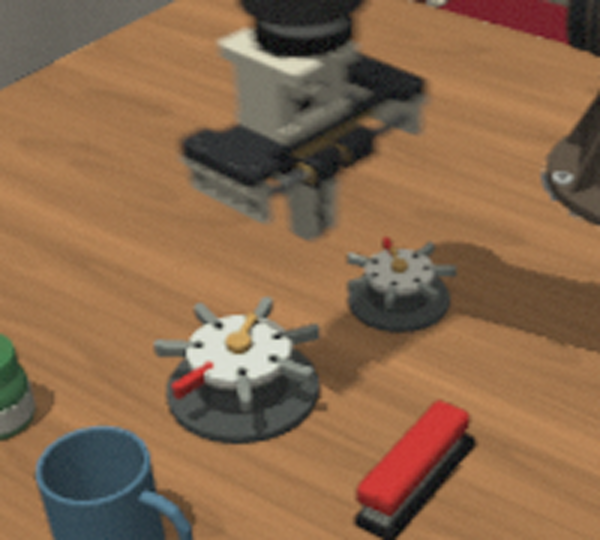

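The closed fingers are compact and lie on the robot's side of the larger calendar, near crop (310,220). The wheel at (240,350) hasn't moved. Next I'll descend into the gap.

Request:
drive_tool(moves=[[[-21,3,1,0,0,0],[-21,30,1,0,0,0],[-21,65,1,0,0,0],[-21,95,1,0,0,0],[-21,110,1,0,0,0],[-21,115,1,0,0,0],[-21,115,1,0,0,0],[-21,115,1,0,0,0]]], claw=0)

```text
clock: 2.48
tool_pos: [0.4588, -0.1352, 0.0389]
orientation: [-90.0, 0.0, 83.3]
force: [0.7, 0.4, 0.6]
opening: 0.0001
```

```bash
python3 - <<'E'
from h import *
o=ctrl.get_obs(); print(o["tool_pos"],o["force"].round(2))
for k in np.linspace(-25.7,25.2,13): print(row(*polar(PH+k,.070,.038)).tolist())
p,d=ctrl.snapshot("scene"); cv2.imwrite("pics/s2.png",cv2.resize(p[100:240,210:350],None,fx=4,fy=4,interpolation=cv2.INTER_CUBIC))
E
```

```text
[ 0.45880426 -0.13524607  0.03890505] [0.71 0.44 0.57]
[-2.227, 0.905, 1.075, 0.0, 0.0, -0.0]
[-7.404, 0.906, 0.885, 0.0, -0.074, -0.0]
[-12.554, 0.907, 0.313, 0.0, -0.148, -0.0]
[-17.647, 0.909, -0.639, 0.0, -0.222, -0.0]
[-22.655, 0.91, -1.964, 0.0, -0.296, -0.0]
[-27.552, 0.911, -3.656, 0.0, -0.37, -0.0]
[-32.31, 0.912, -5.706, 0.0, -0.444, -0.0]
[-36.904, 0.914, -8.102, 0.0, -0.518, -0.0]
[-41.307, 0.915, -10.832, 0.0, -0.592, -0.0]
[-45.497, 0.917, -13.879, 0.0, -0.666, -0.0]
[-49.45, 0.918, -17.229, 0.0, -0.74, -0.0]
[-53.145, 0.92, -20.861, 0.0, -0.814, -0.0]
[-56.56, 0.921, -24.757, 0.0, -0.888, -0.0]
```

View pics/s2.png

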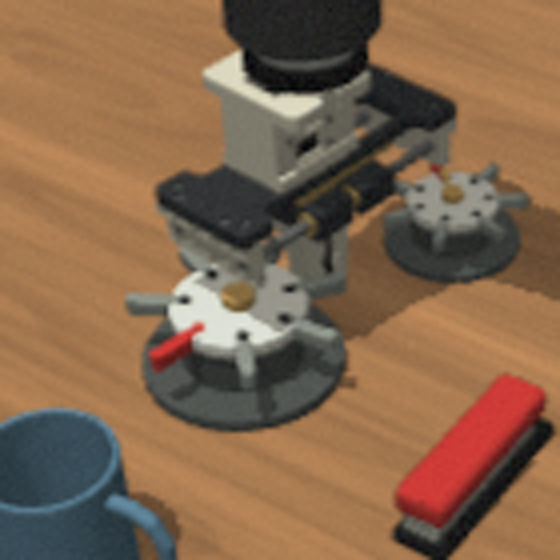

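The finger is standing in the gap and the wheel is undisturbed, with red at crop (178,345). This is the first stroke.

Request:
drive_tool(moves=[[[-7,1,1,0,-0.074,0],[-12.5,1,0,0,-0.148,0],[-15,1,0,0,-0.185,0],[-17.5,1,-0.5,0,-0.222,0],[-20,1,-1,0,-0.259,0],[-22.5,1,-2,0,-0.296,0],[-25,1,-3,0,-0.333,0],[-27.5,1,-3.5,0,-0.37,0],[-30,1,-4.5,0,-0.407,0],[-32.5,1,-5.5,0,-0.444,0],[-34.5,1,-7,0,-0.481,0],[-37,1,-8,0,-0.518,0],[-39,1,-9.5,0,-0.555,0],[-41.5,1,-11,0,-0.592,0],[-43.5,1,-12.5,0,-0.629,0],[-45.5,1,-14,0,-0.666,0],[-49.5,1,-17,0,-0.74,0],[-53,1,-21,0,-0.814,0],[-55,1,-23,0,-0.85,0],[-55,1,-23,0,-0.85,0]]])

```text
clock: 4.2
tool_pos: [0.4762, -0.1929, 0.039]
orientation: [-90.1, 0.1, 132.1]
force: [-0.2, -0.7, -0.7]
opening: 0.0002
```

```bash
python3 - <<'E'
from h import *
o=ctrl.get_obs(); print(o["tool_pos"],o["force"].round(2))
for z in(.038,.090): print(row(*polar(PH+25,.070,z)).tolist())
print(row(*polar(PH-25.7,.070,.090)).tolist()); print(row(*polar(PH-25.7,.070,.038)).tolist())
p,d=ctrl.snapshot("scene"); wheel(p,"scene",(240,155,300,210)); cv2.imwrite("pics/s3.png",cv2.resize(p[120:220,220:340],None,fx=4,fy=4,interpolation=cv2.INTER_CUBIC))
E
```

```text
[ 0.47623426 -0.19289057  0.03902319] [-0.16 -0.75 -0.67]
[-1.191, 1.025, 0.525, 0.002, -0.033, -0.002]
[-1.312, -50.975, 0.411, 0.002, -0.033, -0.002]
[53.677, -51.051, -23.443, 0.003, 0.852, -0.001]
[53.799, 0.948, -23.328, 0.003, 0.852, -0.001]
white [265.9 178.3] [252 167  34  20 336] [ 0.5413 -0.144 ]
red [271.  189.6] [269 184   5  11  33] [ 0.5685 -0.1054]
brass [269.6 172. ] [266 167   8   9  30] [ 0.5219 -0.1472]
```

View pics/s3.png

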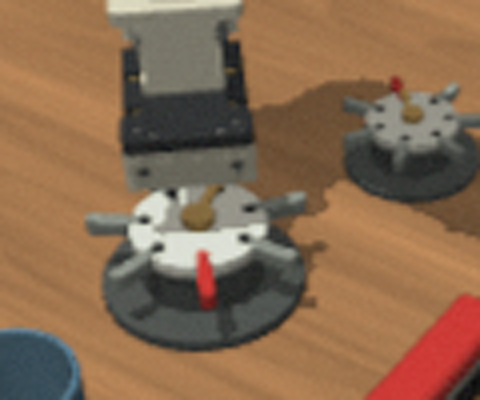

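The first click is done: red now lies at about 44°, as expected. I'll lift and go back, and then make the next stroke from the same start pose.

Request:
drive_tool(moves=[[[0,-25,0,0,0,0],[0,-51,0,0,0,0],[8,-51,-2,0,0.11,0],[16,-51,-5,0,0.22,0],[24,-51,-8,0,0.33,0],[31,-51,-11,0,0.44,0],[37,-51,-14,0,0.55,0],[44,-51,-17,0,0.66,0],[49,-51,-20,0,0.76,0],[54,-51,-23,0,0.852,0],[54,-51,-23,0,0.852,0],[54,-51,-23,0,0.852,0],[54,-25,-23,0,0.852,0],[54,-5,-23,0,0.852,0],[54,0,-23,0,0.852,0],[54,0,-23,0,0.852,0]]])

```text
clock: 5.58
tool_pos: [0.4547, -0.1374, 0.0364]
orientation: [-89.8, 0.0, 83.3]
force: [0.9, -0.4, -0.2]
opening: 0.0005
```

```bash
python3 - <<'E'
from h import *
o=ctrl.get_obs(); print(o["tool_pos"],o["force"].round(2))
for k in (-25.7,0,24): print(row(*polar(PH+k,.070,.039)).tolist())
p,d=ctrl.snapshot("scene"); wheel(p,"scene",(240,155,300,210))
E
```

```text
[ 0.4546962  -0.13740906  0.03640473] [ 0.85 -0.4  -0.16]
[0.4, -2.604, -2.746, -0.003, -0.001, -0.001]
[-29.952, -2.603, -9.691, -0.003, -0.449, -0.0]
[-52.971, -2.639, -27.506, -0.003, -0.868, 0.001]
white [263.9 179. ] [252 168  31  19 288] [ 0.5459 -0.1464]
red [271.1 189.7] [269 184   5  11  33] [ 0.5685 -0.105 ]
brass [268.8 173.5] [266 171   7   6  31] [ 0.5276 -0.145 ]
```

Request:
drive_tool(moves=[[[-5,-2,-2.5,0,-0.074,0],[-10,-2,-2.5,0,-0.148,0],[-12.5,-2,-3,0,-0.185,0],[-15,-2,-3.5,0,-0.222,0],[-17.5,-2,-4.5,0,-0.259,0],[-20,-2,-5.5,0,-0.296,0],[-22.5,-2,-6.5,0,-0.333,0],[-25,-2,-7.5,0,-0.37,0],[-27.5,-2,-8.5,0,-0.407,0],[-30,-2,-9.5,0,-0.444,0],[-32,-2,-11,0,-0.481,0],[-34.5,-2,-12,0,-0.518,0],[-36.5,-2,-13.5,0,-0.555,0],[-39,-2,-15,0,-0.592,0],[-41,-2,-16.5,0,-0.629,0],[-43,-2,-18,0,-0.666,0],[-47,-2,-21,0,-0.74,0],[-50.5,-2,-25,0,-0.814,0],[-52.5,-2,-27,0,-0.85,0],[-52.5,-2,-27,0,-0.85,0]]])

```text
clock: 7.3
tool_pos: [0.4776, -0.193, 0.0409]
orientation: [-90.1, 0.1, 132.0]
force: [0.9, 0.3, 0.3]
opening: 0.0005
```

```bash
python3 - <<'E'
from h import *
o=ctrl.get_obs(); print(o["tool_pos"],o["force"].round(2))
print(row(*polar(PH-25.7,.070,.090)).tolist()); print(row(*polar(PH-25.7,.070,.038)).tolist())
p,d=ctrl.snapshot("scene"); r=wheel(p,"scene",(240,155,300,210))
print(np.degrees(np.arctan2(*(r["red"]-C)[::-1])))
E
```

```text
[ 0.47760707 -0.19296155  0.04086729] [0.91 0.28 0.3 ]
[54.71, -49.201, -22.358, 0.002, 0.85, -0.001]
[54.807, 2.799, -22.278, 0.002, 0.85, -0.001]
white [265.5 178.4] [252 167  34  20 321] [ 0.5421 -0.1445]
red [288.3 182.5] [283 180  11   6  39] [ 0.5238 -0.0872]
brass [269.9 171.9] [266 166   8  10  31] [ 0.5212 -0.1469]
93.11343086299547
```

Two clicks are done, with red at about 93–96°. I'll go back for the third.

Request:
drive_tool(moves=[[[0,-25,0,0,0,0],[0,-50,0,0,0,0],[8,-50,-2,0,0.11,0],[16,-50,-5,0,0.22,0],[24,-50,-8,0,0.33,0],[31,-50,-11,0,0.44,0],[37,-50,-14,0,0.55,0],[44,-50,-17,0,0.66,0],[49,-50,-20,0,0.76,0],[54,-50,-22,0,0.85,0],[54.5,-50,-22,0,0.85,0],[54.5,-50,-22,0,0.85,0],[54.5,-25,-22,0,0.85,0],[54.5,-4,-22,0,0.85,0],[54.5,2,-22,0,0.85,0],[54.5,2,-22,0,0.85,0]]])

```text
clock: 8.68
tool_pos: [0.4551, -0.1375, 0.0362]
orientation: [-89.8, 0.0, 83.3]
force: [0.3, 0.3, 0.6]
opening: 0.0004
```

```bash
python3 - <<'E'
from h import *
o=ctrl.get_obs(); print(o["tool_pos"],o["force"].round(2))
for k in (-25.7,0,24): print(row(*polar(PH+k,.070,.039)).tolist())
p,d=ctrl.snapshot("top"); r=wheel(p,"top",(374,185,446,256))
p,d=ctrl.snapshot("scene"); r=wheel(p,"scene",(240,155,300,210)); print(np.degrees(np.arctan2(*(r["red"]-C)[::-1])))
E
```

```text
[ 0.45510158 -0.13752282  0.03621577] [0.27 0.34 0.57]
[0.465, -2.792, -2.328, -0.003, -0.001, -0.001]
[-29.886, -2.792, -9.274, -0.003, -0.449, -0.0]
[-52.904, -2.833, -27.091, -0.003, -0.868, 0.001]
white [393.5 205.4] [388 196  11  17  64] [ 0.5561 -0.1099]
red None
brass None
white [263.8 179. ] [252 168  30  19 283] [ 0.5462 -0.1464]
red [287.8 182.5] [281 179  13   8  43] [ 0.5242 -0.0883]
brass [268.9 173.5] [266 171   7   6  31] [ 0.5274 -0.1449]
92.75427143376767
```

The wheel is steady. Third stroke next, followed straight away by lifting the finger out.

Request:
drive_tool(moves=[[[-5,-2,-2,0,-0.074,0],[-10,-2,-2,0,-0.148,0],[-12.5,-2,-3,0,-0.185,0],[-15,-2,-3.5,0,-0.222,0],[-17.5,-2,-4.5,0,-0.259,0],[-20,-2,-5.5,0,-0.296,0],[-22.5,-2,-6.5,0,-0.333,0],[-25,-2,-7.5,0,-0.37,0],[-27.5,-2,-8.5,0,-0.407,0],[-30,-2,-9.5,0,-0.444,0],[-32,-2,-11,0,-0.481,0],[-34.5,-2,-12,0,-0.518,0],[-36.5,-2,-13.5,0,-0.555,0],[-39,-2,-15,0,-0.592,0],[-41,-2,-16.5,0,-0.629,0],[-43,-2,-18,0,-0.666,0],[-47,-2,-21,0,-0.74,0],[-50.5,-2,-25,0,-0.814,0],[-52.5,-2,-27,0,-0.85,0],[-52.5,-2,-27,0,-0.85,0]]])

```text
clock: 10.45
tool_pos: [0.4781, -0.193, 0.0408]
orientation: [-90.1, 0.1, 132.0]
force: [-0.1, -0.1, 0.4]
opening: 0.0005
```

Request:
drive_tool(moves=[[[0,-25,0,0,0,0],[0,-50,0,0,0,0],[8,-50,-2,0,0.11,0],[16,-50,-5,0,0.22,0],[24,-50,-8,0,0.33,0],[31,-50,-11,0,0.44,0],[37,-50,-14,0,0.55,0],[44,-50,-17,0,0.66,0],[49,-50,-20,0,0.76,0],[54,-50,-22,0,0.85,0],[54.5,-70,-22,0,0.85,0],[54.5,-70,-22,0,0.85,0],[54.5,-70,-22,0,0.85,0],[54.5,-70,-22,0,0.85,0],[54.5,-70,-22,0,0.85,0],[54.5,-70,-22,0,0.85,0],[54.5,-70,-22,0,0.85,0],[54.5,-70,-22,0,0.85,0]]])

```text
clock: 11.95
tool_pos: [0.4566, -0.1373, 0.1091]
orientation: [-90.0, 0.0, 83.2]
force: [-0.0, -0.3, 0.3]
opening: 0.0003
```

```bash
python3 - <<'E'
from h import *
o=ctrl.get_obs(); print(o["tool_pos"],o["force"].round(2))
for k in (-25.7,): print(row(*polar(PH+k,.070,.039)).tolist())
p,d=ctrl.snapshot("scene"); r=wheel(p,"scene",(240,155,300,210)); print(np.degrees(np.arctan2(*(r["red"]-C)[::-1])))
cv2.imwrite("pics/s4.png",cv2.resize(p[120:220,220:340],None,fx=5,fy=5,interpolation=cv2.INTER_CUBIC))
E
```

```text
[ 0.45662508 -0.13734122  0.10908726] [-0.04 -0.29  0.27]
[0.122, 70.087, -0.894, -0.001, -0.002, -0.0]
white [267.1 176.8] [252 166  34  21 472] [ 0.535  -0.1453]
red [290.8 169.8] [285 168  11   4  22] [ 0.4796 -0.1126]
brass [269.8 171.8] [266 164   9  13  46] [ 0.521  -0.1472]
145.22938415953342
```

View pics/s4.png

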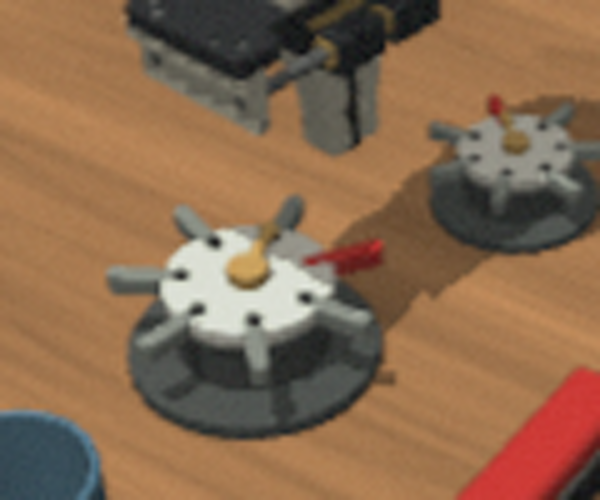

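With the finger clear, the wheel rests one click short: red is at crop (345,260), about 146°, next to the pointer tab. Now the last flick.

Request:
drive_tool(moves=[[[0,30,0,0,0,0],[0,55,0,0,0,0],[0,68,0,0,0,0],[0,70,0,0,0,0],[0,70,0,0,0,0],[0,70,0,0,0,0]]])

```text
clock: 12.5
tool_pos: [0.4573, -0.1373, 0.0399]
orientation: [-90.0, 0.0, 83.2]
force: [-0.1, -0.0, 1.0]
opening: 0.0005
```

```bash
python3 - <<'E'
from h import *
o=ctrl.get_obs(); print(o["tool_pos"],o["force"].round(2))
for k in (-25.7,0,24): print(row(*polar(PH+k,.070,.039)).tolist())
E
```

```text
[ 0.45734921 -0.13729051  0.0399481 ] [-0.14 -0.05  0.99]
[-0.027, 0.948, -0.133, 0.0, -0.002, -0.0]
[-30.371, 0.956, -7.111, 0.0, -0.45, -0.0]
[-53.369, 0.967, -24.953, 0.0, -0.869, -0.0]
```

Request:
drive_tool(moves=[[[-5,1,0,0,-0.074,0],[-10,1,-1,0,-0.148,0],[-12.5,1,-1.5,0,-0.185,0],[-15,1,-2,0,-0.222,0],[-17.5,1,-2.5,0,-0.259,0],[-20,1,-3.5,0,-0.296,0],[-22.5,1,-4.5,0,-0.333,0],[-25,1,-5.5,0,-0.37,0],[-27.5,1,-6.5,0,-0.407,0],[-30,1,-7.5,0,-0.444,0],[-32,1,-9,0,-0.481,0],[-34.5,1,-10,0,-0.518,0],[-36.5,1,-11.5,0,-0.555,0],[-39,1,-13,0,-0.592,0],[-41,1,-14.5,0,-0.629,0],[-43,1,-16,0,-0.666,0],[-47,1,-19,0,-0.74,0],[-50.5,1,-23,0,-0.814,0],[-52.5,1,-25,0,-0.85,0],[-52.5,1,-25,0,-0.85,0]]])

```text
clock: 14.17
tool_pos: [0.4768, -0.1927, 0.0398]
orientation: [-90.1, 0.1, 132.0]
force: [0.1, -0.6, 0.3]
opening: 0.0004
```

Request:
drive_tool(moves=[[[0,-25,0,0,0,0],[0,-60,0,0,0,0],[0,-100,0,0,0,0],[0,-140,-20,0,0,0],[0,-170,-50,0,0,0],[0,-170,-90,0,0,0],[0,-170,-90,0,0,0],[0,-170,-90,0,0,0],[0,-170,-90,0,0,0],[0,-170,-90,0,0,0]]])

```text
clock: 15.0
tool_pos: [0.5415, -0.1325, 0.2084]
orientation: [-90.0, -0.0, 131.8]
force: [-0.4, 0.2, -0.3]
opening: 0.0005
```

```bash
python3 - <<'E'
from h import *
o=ctrl.get_obs(); print(o["tool_pos"],o["force"].round(2))
p,d=ctrl.snapshot("scene"); r=wheel(p,"scene",(240,155,300,210))
if "red" in r: print(np.degrees(np.arctan2(*(r["red"]-C)[::-1])))
a=cv2.resize(p[120:250,160:360],(800,520),interpolation=cv2.INTER_CUBIC)
cv2.imwrite("pics/s5.png",a)
p,d=ctrl.snapshot("top"); wheel(p,"top",(374,185,446,256)); cv2.imwrite("pics/t5.png",p)
E
```

```text
[ 0.54152169 -0.13251149  0.2084408 ] [-0.38  0.2  -0.28]
white [267.  176.2] [252 165  34  22 486] [ 0.5331 -0.1471]
red [277.1 162.1] [276 160   4   6  13] [ 0.4737 -0.1619]
brass [270.2 171.3] [266 163  10  14  51] [ 0.5187 -0.1479]
-162.8681224195677
white [407.9 221. ] [391 199  47  41 973] [ 0.5226 -0.1405]
red [418.9 244.1] [416 237   7  15  61] [ 0.4735 -0.1633]
brass [412.2 222.7] [407 215  11  21 100] [ 0.5185 -0.1487]
```

View pics/s5.png

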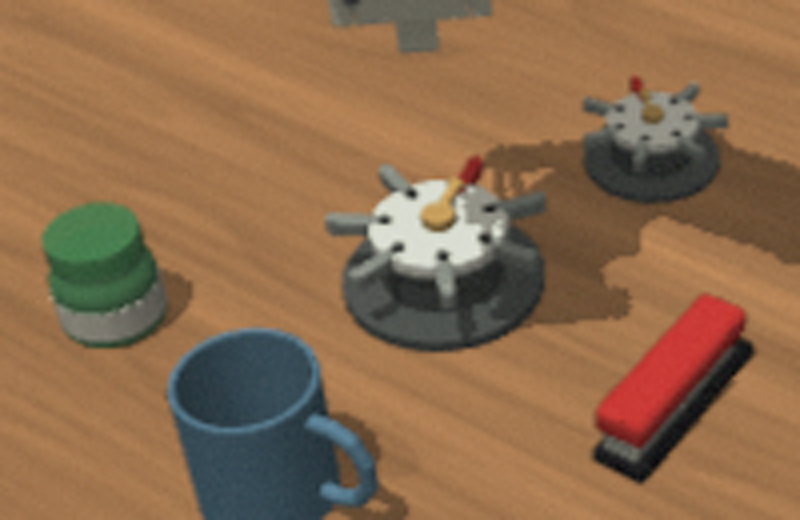

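The red tab at crop (470,170) sits in line with the brass pointer. The brass position hasn't changed from the start, and the bystanders look untouched. The arm is clear, so I'm handing in.

```bash
python3 -c "
from plant import ctrl
print(ctrl.close_job())"
```

```text
the job is handed in; nothing more can be done
None
```

The red tab is clicked in at the brass pointer on the larger calendar, and I handed the job in at about 15 s; no verdict was reported.

With the fingers shut, I pushed the tab at the pointer four times, one click per stroke, lifting out of the wheel between strokes. After the third click I took the finger off and the wheel rested one click short, with red measured at about 145° against 147° expected. One last flick brought red home.

**Final checks:**
- **Red tab:** it lies at about 197–198° in both cameras, against a pointer estimate of 199–200°. The difference is within what I could measure.
- **Calendar:** the brass hub and pointer are within 0.1 pixel of their starting position in the top view, so it has not shifted.
- **Mug, stapler and jar:** they look untouched in the final picture, though I did not re-measure their positions.
- **Forces:** about 1 N or less in every reading between moves. I have no readings from during the strokes.
- **Robot:** it was clear of everything, about 0.2 m above the desk, when I handed in.

No check failed. The only small disagreement was after the second click, where red read about 93° against 96° expected; the next two clicks read correctly.

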